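# Fetch the last domino out of the tilt-out bin

## Task

Press down the grey tab of the black tilt-out bin to tip it fully open, take the double-six domino out of it and lay it gently (do not drop it) in the empty bay of the brown domino box, flat, pips up and lengthwise parallel to the dominoes beside it. Then push the bin fully shut. Leave the blue card packet in the bin, and do not disturb the two dominoes already in the box, the two on the table, the saucer or the aluminium dish.

Things in the scene. Friction and masses are not known exactly. Their poses are not given: they have to be found in the camera images.
- bin: fixed black housing of the tilt-out bin, 126 (x) x 240 (y) x 160 mm high; origin at its underside's centre, x towards its closed back: its open front faces -x. On the left or the right of the table. Plinth 44 mm high; the hood (roof at 155 to 160 mm) and its side cheeks cover only x = 0 to +66 mm; ahead of that only the tray stands above the plinth
- hinge (a point): middle of the tray's hinge, at x = -60, z = 50 mm of the bin; axes of the bin, hinge axis along y. The shut tray, from here: floor x = 0 to 110 mm, upper face z = 4 mm; back and side walls and the divider (y = 0) 4 mm thick, up to z = 30 mm, making two compartments 109 mm wide, centred at y = +57 and -57 mm. All of it turns about the hinge
- wall (a point): middle of the top edge of the tray's front wall, on its outer face; with the tray shut at x = -4, z = 70 mm from the hinge. The wall is 4 mm thick (x = -4 to 0), 230 mm wide. Turns with the tray (axes of the tray). Pushing the wall's outer face, between the tab and this edge, back towards the housing shuts the tray
- tray (a joint): tilt of the tray, rad: 0 shut (floor level, front wall upright; so it starts), 0.55 fully open at its stop. Growing values turn the front wall's top out to -x and raise the floor's back: at 0.55 the floor slopes down 31 degrees to the front and things on it rest against the front wall. Friction hinge, about 0.3 N m, no spring: it stays where left
- tab (a point): middle of the upper face of the grey tab (100 mm wide in y, 45 mm deep, 5 mm thick) jutting forward from the tray's front wall; with the tray shut at x = -30, z = 32 mm from the hinge, the tab reaching x = -4 to -49 mm. Turns with the tray (axes of the tray). Pressing it down with about 10 to 15 N tips the tray open
- domino: the double six, the only domino in the bin, lying flat in one of the two compartments (either one), lengthwise front to back, its front end 2 to 6 mm from the front wall at the start: ivory domino, 84 x 42 x 16 mm, about 65 g, pips on its upper face; origin at the centre of its underside, x along its length, y across its width, z up out of the pips
- packet: blue plastic card packet, 84 x 60 x 18 mm, about 80 g, lying in the bin's other compartment; origin at the centre of its underside, x lengthwise. Stays in the bin
- box: fixed brown wooden domino box, open on top, 130 (x) x 234 (y) x 26 mm high, walls and floor 6 mm; a middle partition splits it into two bays, each 118 (x) x 108 (y) mm inside; origin at the centre of its underside. The bay at +y holds two dominoes, the one at -y is empty
- bay (a point): centre of the inner floor of the empty bay, 57 mm to the -y side of the box's centre and 6 mm above the table; axes of the box. The domino's length must lie along x (either way round)
- in_box_a: bystander lying in the box's full bay: ivory domino, 84 x 42 x 16 mm, about 65 g, pips on its upper face; origin at the centre of its underside, x along its length, y across its width, z up out of the pips
- in_box_b: bystander lying in the box's full bay: ivory domino, 84 x 42 x 16 mm, about 65 g, pips on its upper face; origin at the centre of its underside, x along its length, y across its width, z up out of the pips
- in_play_a: bystander lying on the table near the robot, left: ivory domino, 84 x 42 x 16 mm, about 65 g, pips on its upper face; origin at the centre of its underside, x along its length, y across its width, z up out of the pips
- in_play_b: bystander lying on the table near the robot, right: ivory domino, 84 x 42 x 16 mm, about 65 g, pips on its upper face; origin at the centre of its underside, x along its length, y across its width, z up out of the pips
- saucer: bystander: white ceramic saucer, 120 mm across, 18 mm high, far right; origin at the centre of its underside
- dish: bystander: round aluminium dish, 110 mm across, 35 mm high, far left; origin at the centre of its underside
Mind the look-alikes: they are no part of the job. There is more than one size of the packet; the job needs the smaller. Leave any pink look-alike of the domino alone.

How it is judged:
By the outcome, as a careful person would: the job done as asked, in the order asked, and still so for the second after the job is handed in, with the robot touching nothing.
It also fails if it takes over 72 s, if anything falls off the work surface, if the arm or the gripper's body presses on something with over 40 N, if the wrist force passes 120 N, or if a joint passes its speed limit or range.

## Robot

A 7-joint arm with a two-finger parallel gripper is mounted at the origin on the work surface. World frame = base frame: x ahead of the robot, y to its left, z up, the work surface at z = 0. Lengths are in mm, angles in rad, forces in N, time in s.
With the tool pointing down it reaches from about 350 to 900 mm from the base axis. Payload 19.9 kg.
Tool frame: the origin (TCP) lies at the very end of the fingers, on their centre line; the grasp point (between the pads) lies 19 mm behind it (ctrl.tcp_to_grasp is the distance from the TCP to the grasp point, in mm); z points along the fingers, y is the direction in which the jaws open and shut (so a half turn about z gives the same grasp; the last joint's range is limited). The gripper opens to 94 mm and grips with 3 to 60 N. Pads are 16 mm wide; open, the fingers measure 119 mm over their backs; the gripper's body (75 mm by 177 mm) begins 78 mm behind the grasp point.
Start: joints at [-1.185, 0.417, -0.01, 1.614, 0.005, 1.111, -0.053], TCP at [258.713, 568.913, 165.425] pointing down, gripper open.
Joint ranges: [-2.81, 2.81], [-0.39, 2.02], [-1.27, 1.25], [0.06, 2.57], [-1.19, 4.33], [0.19, 2], [-2.82, 2.82]. Speed limits (rad/s): [1.89, 1.89, 2.39, 2.39, 3.01, 3.01, 3.01].

## Interface

Orientations are given as [roll, pitch, yaw] about the fixed x, y, z axes, in that order (R = Rz(yaw) Ry(pitch) Rx(roll)).
In Python, from bench import ctrl, imaging, finish_job gives the robot as it stands. The module is installed in compiled form; this text tells all that it offers.
- The arm moves only by the shell command python3 -m pendant 'ROWS' [FORCE]. ROWS is text: rows parted by semicolons, each of 5 numbers parted by spaces: the shift along the tool's x, y, z in cm, then the turn about the tool's z in degrees, then the closure, from -1 (fully open) to 1 (shut). A call has 1 to 20 rows; each row shifts and turns the pose as measured when the row begins, along the tool's axes as they then stand; what a row does not reach is not made up. A row lasts 1/12 s, in which the tool goes at most 41.7 mm and 7.16 degrees, less where a joint would pass 70% of its speed; a pose out of reach is approached as far as the arm can. A call with a gripper value outside its range is refused whole. The fingers move at their own pace and stop on an object; FORCE is the grip in N (left out, the last holds). Time passes only in rows, so rows that do not move let the fingers close. It gives the time, the measured TCP pose, the force and the opening at its end, in the units of the state.
- ctrl.sense(): the state, without advancing time (a new reading comes with each control period).
- imaging.get_image(name): name is "scene" or "top" or "wrist"; returns a dict with "image" (420x560x3 uint8, blue, green, red), "fx", "fy", "cx", "cy" (pixels), "k1" (the pictures are not rectified: a ray, as slopes to the right and down, at radius r is drawn at 1 + k1 r^2 times it, then the intrinsics apply), "rvec" (rotation vector, rad) and "tvec" (3), from world to camera coordinates, as OpenCV has them. Camera axes: x right, y down, z forward; pixel columns grow to the right and rows downward; lengths in mm; the calibration is good to about 2 mm. A picture is of the moment at which its call begins. There is no depth.
- finish_job(): hands the job in, once; it reports no verdict.
The state is a dict: "time_s": time; "joints": joint angles; "qd": joint speeds; "effort": joint torques, N m; "position": TCP position; "eef_rot": TCP orientation; "contact_force": force on the tool from outside, world axes, zero at the start; "moment": the same for the moment, N m; "grip_width": finger opening in mm.
Only numpy, scipy, OpenCV 4.12 (cv2) and the standard library are available. Lean on these libraries where they do the work, as an engineer would, in place of code of your own. Each camera call takes 0.05 s, during which the arm holds its last target. There are 200 camera calls.

## Working session

There is one attempt and no reset: what is moved stays moved. The work goes in short steps, Python scripts to look and compute and a shell command to move; the robot and the scene stay as the last step left them, time stands still between calls to the robot, and variables do not carry over. Pictures are saved under pics/ and viewed, about 8 in all and at most 12, crops included, and the job is handed in when it is done.

```bash
mkdir -p pics; cat > h.py <<'E'
import numpy as np, cv2
from bench import ctrl, imaging
def cam(name, fn=None):
    d=imaging.get_image(name)
    if fn: cv2.imwrite('pics/'+fn,d['image'])
    np.save('pics/cal_'+(fn or name)+'.npy',{k:v for k,v in d.items() if k!='image'},allow_pickle=True)
    return d
def load(fn): return np.load('pics/cal_'+fn+'.npy',allow_pickle=True).item()
def px2w(d,u,v,z):
    x=(u-d['cx'])/d['fx'];y=(v-d['cy'])/d['fy'];rd=np.hypot(x,y);r=rd
    for _ in range(30): r=rd/(1+d['k1']*r*r)
    s=r/rd if rd>0 else 1
    R=cv2.Rodrigues(np.array(d['rvec'],float))[0];t=np.array(d['tvec'],float).ravel()
    c=-R.T@t; ray=R.T@np.array([x*s,y*s,1]); return c+ray*(z-c[2])/ray[2]
def w2px(d,P):
    R=cv2.Rodrigues(np.array(d['rvec'],float))[0];p=R@np.array(P,float)+np.array(d['tvec'],float).ravel()
    x,y=p[0]/p[2],p[1]/p[2];s=1+d['k1']*(x*x+y*y); return np.array([d['fx']*x*s+d['cx'],d['fy']*y*s+d['cy']])
E
python3 - <<'E'
from h import *
a=cam('top','top0.png');b=cam('scene','scene0.png')
for d in(a,b):
    R=cv2.Rodrigues(np.array(d['rvec'],float))[0];print(-R.T@np.array(d['tvec']).ravel(),d['fx'],d['k1'])
print(ctrl.sense())
cv2.imwrite('pics/top0b.png',cv2.resize(a['image'],(800,600),interpolation=cv2.INTER_CUBIC))
E
```

```text
[ 201.08598642  -18.41898005 1462.0860692 ] 493.296120396984 -0.12839686139897658
[1588.06581792 -292.74963138 1022.25392218] 434.484150548335 -0.12046771174676565
{'time_s': 0.1, 'joints': array([-1.18550483,  0.41791643, -0.0103165 ,  1.61412351,  0.00470169,
        1.11070775, -0.05299734]), 'qd': array([-0.00205349, -0.00227315,  0.00016325, -0.00081368, -0.00071831,
       -0.00021184,  0.00140009]), 'effort': array([ 1.96175519e-03, -8.52576685e+01,  6.40766211e-01, -4.26687849e+01,
       -4.87798930e-02,  1.64161931e-02,  5.76712659e-05]), 'position': array([258.56298698, 568.57307516, 164.88246646]), 'eef_rot': array([-3.14046455e+00,  8.33216478e-05,  2.71482499e+00]), 'contact_force': array([-0.41100353, -0.43968511, -0.31510168]), 'moment': array([-0.04635648,  0.00932316, -0.03472789]), 'grip_width': 94.16446173541189}
```

View pics/top0b.png

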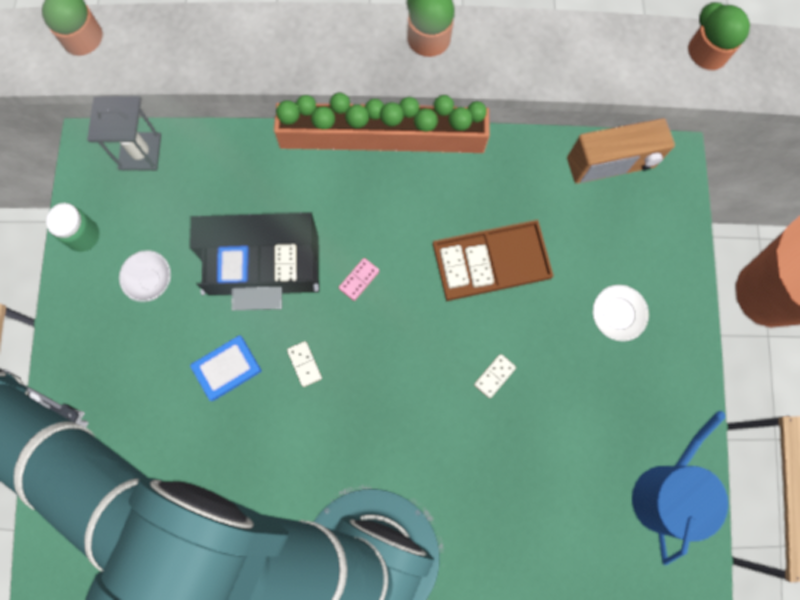

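View pics/scene0.png

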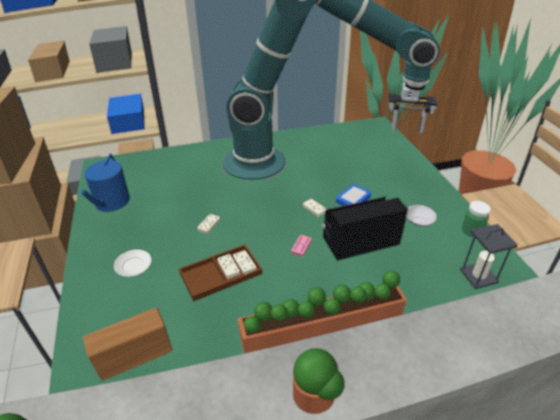

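The top view (800x600) shows the bin at about (255,255) with its tab at (257,298). The ivory double six is in the bin's right compartment (285,262) and the small blue packet in the left one (233,264). The lookalikes are the pink domino (358,279) and the large packet (226,367). The box is at (492,260) with its empty bay on the right. I'll enlarge these areas to confirm.

```bash
python3 - <<'E'
from h import *
im=cv2.imread('pics/top0.png')
A=cv2.resize(im[143:223,130:230],(500,400),interpolation=cv2.INTER_CUBIC)  # x5
A=cv2.resize(im[143:223,130:230],None,fx=4,fy=4,interpolation=cv2.INTER_CUBIC)
B=cv2.resize(im[143:223,297:397],None,fx=4,fy=4,interpolation=cv2.INTER_CUBIC)
C=np.hstack([A,B]);print(C.shape);cv2.imwrite('pics/c1.png',C)
E
```

```text
(320, 800, 3)
```

View pics/c1.png

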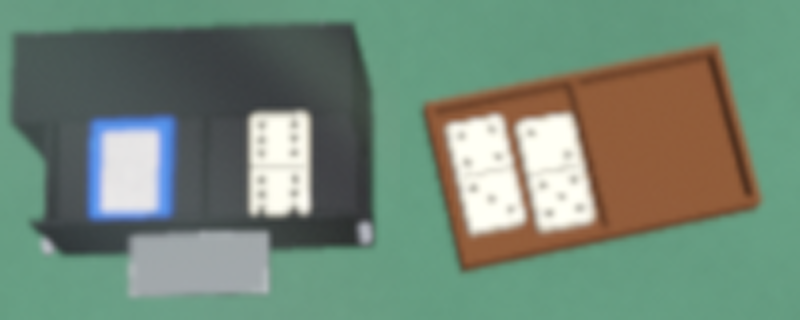

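```bash
python3 - <<'E'
from h import *
d=load('top0.png')
f=lambda u,v,z,o=130:px2w(d,o+u/4-.375,143+v/4-.375,z).round(1)
f2=lambda u,v,z:f(u-400,v,z,297)
print('tab',t:=np.array([f(*p,82) for p in[(130,236),(268,232),(269,294),(129,297)]]),t.mean(0))
e=t[0]-t[1]+t[3]-t[2];print('yaw from tab',np.degrees(np.arctan2(-e[0],e[1])))
print('roof back',f(11,35,160),f(354,24,160))
h=np.array([f(14,122,160),f(371,115,160)]);print('roof front?',h)
print('wall top',f(32,222,120),f(371,222,120))
print('dom',q:=np.array([f(*p,70) for p in[(250,112),(311,112),(310,216),(248,216)]]),q.mean(0))
b=np.array([f2(*p,26) for p in[(424,104),(718,46),(758,203),(464,269)]]);print('box',b,b.mean(0))
e=b[0]-b[1]+b[3]-b[2];print('yaw',np.degrees(np.arctan2(-e[0],e[1])),np.linalg.norm(e)/2,np.linalg.norm(b[0]-b[3]))
E
```

```text
tab [[526.4 293.6  82. ]
 [531.7 193.3  82. ]
 [486.1 190.1  82. ]
 [481.4 291.1  82. ]] [506.4   242.025  82.   ]
yaw from tab 2.8439501937056577
roof back [651.1 371.4 160. ] [663.6 129.8 160. ]
roof front? [[587.5 363.5 160. ]
 [597.6 114.8 160. ]]
wall top [526.  355.8 120. ] [531.5 115.4 120. ]
dom [[625.4 213.7  70. ]
 [626.3 168.5  70. ]
 [547.3 165.1  70. ]
 [546.2 210.5  70. ]] [586.3  189.45  70.  ]
box [[ 653.  -115.3   26. ]
 [ 706.1 -342.4   26. ]
 [ 581.7 -369.6   26. ]
 [ 525.  -146.2   26. ]] [ 616.45  -243.375   26.   ]
yaw 13.697591533103118 231.8438537033061 131.67691521295598
```

The yaw estimates agree at about +2.9° for the bin (tab and roof) and about 13.7° for the box. The hinge is near (532,244,50). The crop confirms 6 pips + 6 on the ivory domino in the -y compartment, so that is the target, and the small packet is in the +y compartment. First I turn the tool to yaw 183° and go above the tab with the fingers shut.

```bash
python3 -m pendant '0 0 0 -6.8 1;0 0 0 -6.8 1;0 0 0 -6.8 1;0 0 0 -6.8 1;-1.8 -2.8 0 0 1;-1.8 -2.8 0 0 1;-1.8 -2.8 0 0 1;-1.8 -2.8 0 0 1;-1.8 -2.8 0 0 1;-1.8 -2.8 0 0 1;-1.8 -2.8 0 0 1;-1.8 -2.8 0 0 1;-1.8 -2.8 0 0 1;-1.8 -2.8 0 0 1;0 0 0 0 1' 20
cat > st.py <<'E'
from h import *
s=ctrl.sense();p=s['position'];dx,dy=p[0]-532.3,p[1]-243.8
print('t',s['time_s'].__round__(2),'bin u,v,z',np.round([dx*.9987+dy*.0506,-dx*.0506+dy*.9987,p[2]],1),'yaw',np.degrees(s['eef_rot']).round(1),'F',s['contact_force'].round(1),'w',round(s['grip_width'],1),'pos',p.round(1),'J',s['joints'].round(2))
E
python3 st.py
```

```text
time_s: 1.35
position: [462.5, 288.5, 160.2]
eef_rot: [-3.134, -0.007, -3.064]
contact_force: [0.8, -0.3, -0.3]
grip_width: 0.6
t 1.35 bin u,v,z [-67.4  48.2 160.2] yaw [-179.6   -0.4 -175.5] F [ 0.8 -0.3 -0.3] w 0.6 pos [462.5 288.5 160.2] J [-0.65  0.29  0.04  1.81 -0.01  1.05  1.04]
```

```bash
python3 -m pendant '-1.3 -2.4 1 1.5 1;-1.3 -2.4 1 0 1;0 0 2.5 0 1;0 0 1.5 0 1;0 0 0 0 1'; python3 st.py
```

```text
time_s: 1.77
position: [493.8, 237.4, 98.4]
eef_rot: [-3.134, -0.005, -3.096]
contact_force: [-0.9, -0.6, -0.3]
grip_width: 0.5
t 1.77 bin u,v,z [-38.7  -4.4  98.4] yaw [-179.6   -0.3 -177.4] F [-0.9 -0.6 -0.3] w 0.5 pos [493.8 237.4  98.4] J [-0.56  0.36  0.07  1.87 -0.03  0.92  1.13]
```

```bash
python3 -m pendant '0 0 0.8 0 1;0 0 0.6 0 1;0.1 0 0.4 0 1;0.2 0 0.4 0 1;0.2 0 0.4 0 1;0.2 0 0.4 0 1'; python3 st.py;  python3 -m pendant '0.2 0 0.4 0 1;0.2 0 0.4 0 1;0.2 0 0.4 0 1';python3 st.py
```

```text
time_s: 2.27
position: [486.3, 239.1, 68.2]
eef_rot: [-3.136, -0.004, -3.094]
contact_force: [0.5, -0.4, 0.4]
grip_width: 0.4
t 2.27 bin u,v,z [-46.2  -2.3  68.2] yaw [-179.7   -0.2 -177.3] F [ 0.5 -0.4  0.4] w 0.4 pos [486.3 239.1  68.2] J [-0.57  0.39  0.07  1.91 -0.03  0.85  1.13]
time_s: 2.52
position: [479.6, 239.3, 55.6]
eef_rot: [-3.136, -0.003, -3.093]
contact_force: [0.0, -0.3, 0.1]
grip_width: 0.7
t 2.52 bin u,v,z [-52.9  -1.8  55.6] yaw [-179.7   -0.2 -177.2] F [ 0.  -0.3  0.1] w 0.7 pos [479.6 239.3  55.6] J [-0.57  0.4   0.06  1.93 -0.03  0.82  1.12]
```

```bash
python3 - <<'E'
from h import *
a=cam('top','top1.png')['image'];w=cam('wrist','w1.png')['image']
A=cv2.resize(a[133:233,125:245],(480,400),interpolation=cv2.INTER_CUBIC)
W=cv2.resize(w,(320,240));P=np.zeros((400,320,3),np.uint8);P[:240]=W
cv2.imwrite('pics/c2.png',np.hstack([A,P]))
E
```

```text
(no output)
```

View pics/c2.png

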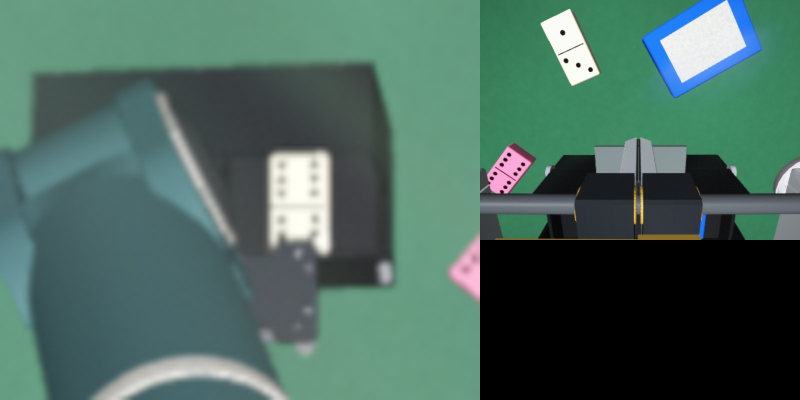

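```bash
cat >> h.py <<'E'
def tray(x,y,z,th=0.):
    c,s=np.cos(th),np.sin(th);a=x*c-z*s;b=x*s+z*c
    return np.array([532.3+.9987*a-.0506*y,243.8+.0506*a+.9987*y,50+b])
E
python3 - <<'E'
from h import *
d=load('w1.png')
for th in(0,.2,.4,.55):
    print(th,[(w2px(d,tray(x,y,z,th))*[4/7,4/7]+[480,0]).round(0) for x,y,z in[(-49,50,32),(-49,-50,32),(-4,0,70),(-4,115,70),(-4,-115,70)]])
s=__import__('bench').ctrl.sense();print((w2px(d,s['position'])*4/7+[480,0]).round())
d=load('top1.png')
for th in(0,.2,.4,.55):
    print(th,[((w2px(d,tray(*p,th))-[125,133])*4).round(0) for p in [(-4,-115,70),(0,-57,70),(86,-57,20)]])
E
```

```text
0 [array([688., 146.]), array([594., 146.]), array([641., 207.]), array([763., 206.]), array([520., 206.])]
0.2 [array([686., 138.]), array([596., 138.]), array([641., 193.]), array([764., 192.]), array([519., 192.])]
0.4 [array([684., 131.]), array([597., 131.]), array([641., 177.]), array([763., 177.]), array([519., 177.])]
0.55 [array([682., 128.]), array([599., 128.]), array([641., 166.]), array([761., 166.]), array([521., 166.])]
[639. 133.]
0 [array([371., 256.]), array([288., 253.]), array([298., 157.])]
0.2 [array([371., 276.]), array([289., 273.]), array([295., 157.])]
0.4 [array([372., 296.]), array([289., 293.]), array([292., 163.])]
0.55 [array([373., 310.]), array([290., 307.]), array([290., 171.])]
```

```bash
python3 st.py; python3 - <<'E'
from h import *
w=cam('wrist','w2.png')['image']
cv2.imwrite('pics/c3.png',cv2.resize(w[210:420,140:420],(800,600),interpolation=cv2.INTER_CUBIC))
E
```

```text
t 2.62 bin u,v,z [-53.4  -2.   55.2] yaw [-179.7   -0.2 -177.2] F [0.5 0.3 0.1] w 0.7 pos [479.1 239.1  55.2] J [-0.57  0.4   0.06  1.93 -0.03  0.82  1.12]
```

View pics/c3.png

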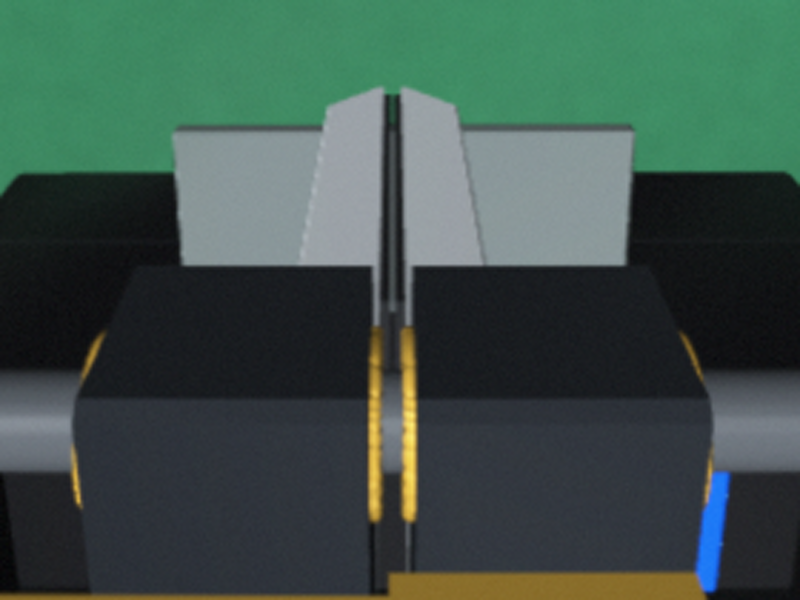

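```bash
python3 - <<'E'
from h import *
d=load('w2.png');R=cv2.Rodrigues(np.array(d['rvec'],float))[0];c=-R.T@np.array(d['tvec']).ravel()
s=ctrl.sense();p=s['position'];print('cam-tcp',(c-p).round(1),'axis',R[2].round(2))
for du,z in[(0,55),(-8,55),(8,55),(0,65),(0,75),(0,85),(8,75),(-8,75)]:
    print(du,z,w2px(d,[p[0]+du,p[1],z]).round(1))
print([w2px(d,tray(*q)).round(1) for q in[(-49,50,32),(-49,-50,32),(-49,50,27)]])
E
```

```text
cam-tcp [-81.2  -3.4 218. ] axis [ 0.27  0.01 -0.96]
0 55 [278.  233.2]
-8 55 [278.6 222.1]
8 55 [277.4 244.1]
0 65 [278.  238.6]
0 75 [277.9 244.4]
0 85 [277.9 250.8]
8 75 [277.3 256.2]
-8 75 [278.5 232.4]
[array([363.2, 254.8]), array([199.2, 254.8]), array([361.3, 251.5])]
```

```bash
python3 -m pendant '0 0 -2 0 1;0 0 -2 0 1;-1.2 0 -1.5 0 1;-1.3 0 0 0 1;0 0 0 0 1'; python3 st.py; python3 -m pendant '0 0 1 0 1;0 0 0.5 0 1;0 0 0 0 1;0 0 0 0 1'; python3 st.py
python3 - <<'E'
from h import *
w=cam('wrist','w3.png');p=ctrl.sense()['position']
for du in(-8,0,8): print(w2px(w,[p[0]+du,p[1],p[2]]).round(1))
cv2.imwrite('pics/c4.png',cv2.resize(w['image'][210:420,140:420],(800,600),interpolation=cv2.INTER_CUBIC))
E
```

```text
time_s: 3.08
position: [505.5, 240.6, 113.7]
eef_rot: [-3.136, -0.004, -3.093]
contact_force: [-0.3, -0.5, -0.2]
grip_width: 0.5
t 3.08 bin u,v,z [-26.9  -1.8 113.7] yaw [-179.7   -0.2 -177.2] F [-0.3 -0.5 -0.2] w 0.5 pos [505.5 240.6 113.7] J [-0.56  0.36  0.07  1.83 -0.03  0.96  1.14]
time_s: 3.42
position: [504.1, 240.2, 96.5]
eef_rot: [-3.135, -0.005, -3.093]
contact_force: [-0.8, 0.0, 0.2]
grip_width: 0.0
t 3.42 bin u,v,z [-28.3  -2.2  96.5] yaw [-179.6   -0.3 -177.2] F [-0.8  0.   0.2] w 0.0 pos [504.1 240.2  96.5] J [-0.56  0.38  0.07  1.84 -0.03  0.93  1.14]
[278.5 221.5]
[278.  232.6]
[277.4 243.6]
```

View pics/c4.png

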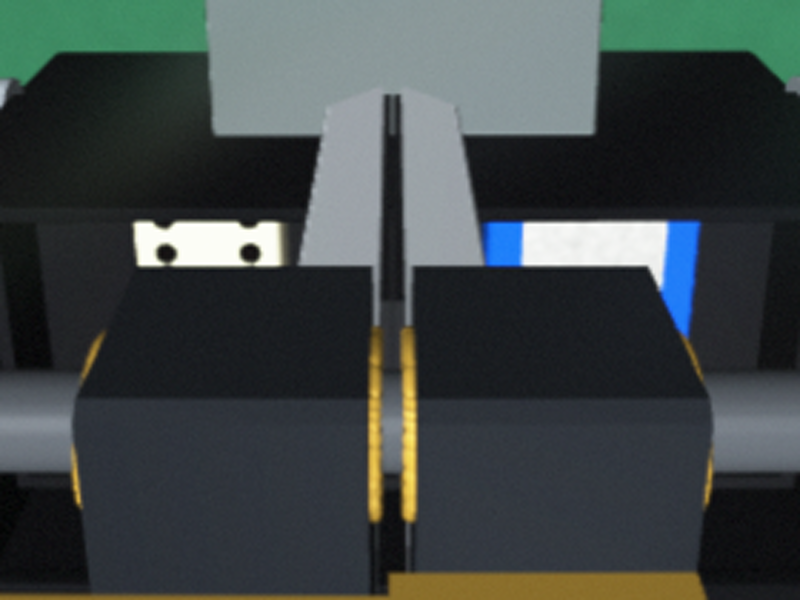

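```bash
python3 - <<'E'
from h import *
d=load('w3.png')
for q in[(-4,50,32),(-4,-50,32),(-4,0,70),(0,0,70),(0,-115,70),(0,115,70)]: print(q,((w2px(d,tray(*q))-[140,210])*2.857).round())
E
python3 -m pendant '0 0 0.5 0 1;0 0 0.5 0 1;0 0 0.4 0 1'; python3 st.py;python3 -m pendant '0 0 0.4 0 1;0 0 0.4 0 1;0 0 0.3 0 1'; python3 st.py
```

```text
(-4, 50, 32) [596. 134.]
(-4, -50, 32) [211. 134.]
(-4, 0, 70) [404. 205.]
(0, 0, 70) [404. 221.]
(0, -115, 70) [-108.  220.]
(0, 115, 70) [919. 221.]
time_s: 3.72
position: [503.7, 240.3, 81.8]
eef_rot: [-3.136, -0.005, -3.093]
contact_force: [0.9, 0.0, 0.1]
grip_width: 0.5
t 3.72 bin u,v,z [-28.8  -2.   81.8] yaw [-179.7   -0.3 -177.2] F [0.9 0.  0.1] w 0.5 pos [503.7 240.3  81.8] J [-0.56  0.4   0.07  1.86 -0.03  0.89  1.14]
time_s: 3.97
position: [503.2, 240.1, 69.0]
eef_rot: [-3.135, -0.005, -3.093]
contact_force: [-0.4, -0.3, 1.1]
grip_width: 0.5
t 3.97 bin u,v,z [-29.3  -2.2  69. ] yaw [-179.6   -0.3 -177.2] F [-0.4 -0.3  1.1] w 0.5 pos [503.2 240.1  69. ] J [-0.56  0.42  0.07  1.87 -0.03  0.87  1.15]
```

```bash
cat > tilt.py <<'E'
from h import *
d=cam('wrist','w4.png');g=cv2.cvtColor(d['image'],cv2.COLOR_BGR2GRAY)
for th in(0,.1,.2,.3,.4,.5,.55): print(th,[w2px(d,tray(*q,th)).round() for q in[(-49,-40,32),(-4,-40,32),(-4,-40,70),(0,-40,70)]])
c=int(w2px(d,tray(-20,-40,32))[0]);print(c,list(enumerate(g[150:330:3,c].tolist()))[:0],g[150:330:3,c].tolist())
E
python3 tilt.py
```

```text
0 [array([218., 210.]), array([221., 275.]), array([210., 307.]), array([210., 313.])]
0.1 [array([219., 204.]), array([221., 271.]), array([210., 295.]), array([210., 302.])]
0.2 [array([220., 198.]), array([221., 266.]), array([209., 283.]), array([210., 290.])]
0.3 [array([221., 193.]), array([221., 261.]), array([209., 270.]), array([209., 277.])]
0.4 [array([223., 189.]), array([221., 256.]), array([210., 257.]), array([210., 265.])]
0.5 [array([224., 187.]), array([221., 251.]), array([210., 245.]), array([210., 252.])]
0.55 [array([225., 185.]), array([222., 249.]), array([211., 239.]), array([210., 246.])]
219 [] [110, 107, 109, 111, 111, 112, 111, 111, 109, 108, 106, 111, 110, 110, 110, 112, 112, 111, 114, 113, 95, 141, 145, 143, 143, 144, 143, 144, 143, 142, 143, 144, 147, 146, 145, 147, 146, 147, 147, 146, 148, 147, 40, 15, 17, 18, 16, 17, 17, 16, 19, 26, 29, 28, 27, 24, 29, 30, 26, 26]
```

```bash
python3 -m pendant '0 0 0.3 0 1;0 0 0.2 0 1'; python3 st.py;python3 -m pendant '0 0 0.3 0 1;0 0 0.2 0 1'; python3 st.py;python3 -m pendant '0 0 0.3 0 1;0 0 0.2 0 1'; python3 st.py
```

```text
time_s: 4.18
position: [502.9, 240.0, 63.1]
eef_rot: [-3.135, -0.006, -3.093]
contact_force: [-0.7, -0.6, -0.2]
grip_width: 0.3
t 4.18 bin u,v,z [-29.5  -2.3  63.1] yaw [-179.6   -0.3 -177.2] F [-0.7 -0.6 -0.2] w 0.3 pos [502.9 240.   63.1] J [-0.56  0.42  0.07  1.87 -0.03  0.86  1.15]
time_s: 4.35
position: [503.1, 240.0, 57.7]
eef_rot: [-3.135, -0.006, -3.093]
contact_force: [-0.0, 0.8, -0.3]
grip_width: 0.5
t 4.35 bin u,v,z [-29.4  -2.3  57.7] yaw [-179.6   -0.3 -177.2] F [-0.   0.8 -0.3] w 0.5 pos [503.1 240.   57.7] J [-0.56  0.43  0.07  1.87 -0.03  0.85  1.15]
time_s: 4.52
position: [503.1, 240.0, 52.3]
eef_rot: [-3.135, -0.005, -3.093]
contact_force: [-0.6, -0.1, -0.1]
grip_width: 0.4
t 4.52 bin u,v,z [-29.3  -2.3  52.3] yaw [-179.6   -0.3 -177.2] F [-0.6 -0.1 -0.1] w 0.4 pos [503.1 240.   52.3] J [-0.56  0.44  0.07  1.88 -0.03  0.84  1.15]
```

```bash
python3 -m pendant '0 0 0.2 0 1;0 0 0.2 0 1'; python3 st.py;python3 -m pendant '0 0 0.2 0 1;0 0 0.2 0 1'; python3 st.py;python3 -m pendant '0 0 0.2 0 1;0 0 0.2 0 1'; python3 st.py; python3 tilt.py|tail -1
```

```text
time_s: 4.68
position: [503.1, 240.0, 47.9]
eef_rot: [-3.135, -0.005, -3.093]
contact_force: [-0.0, 0.7, -0.3]
grip_width: 0.9
t 4.68 bin u,v,z [-29.3  -2.3  47.9] yaw [-179.6   -0.3 -177.2] F [-0.   0.7 -0.3] w 0.9 pos [503.1 240.   47.9] J [-0.56  0.45  0.07  1.88 -0.03  0.83  1.15]
time_s: 4.85
position: [503.1, 240.0, 43.5]
eef_rot: [-3.135, -0.005, -3.093]
contact_force: [0.7, 0.7, 0.2]
grip_width: 0.9
t 4.85 bin u,v,z [-29.3  -2.3  43.5] yaw [-179.6   -0.3 -177.2] F [0.7 0.7 0.2] w 0.9 pos [503.1 240.   43.5] J [-0.56  0.45  0.07  1.88 -0.03  0.82  1.15]
time_s: 5.02
position: [502.1, 240.0, 40.5]
eef_rot: [-3.135, -0.007, -3.093]
contact_force: [-24.4, -7.0, 45.9]
grip_width: 0.5
t 5.02 bin u,v,z [-30.4  -2.3  40.5] yaw [-179.6   -0.4 -177.2] F [-24.4  -7.   45.9] w 0.5 pos [502.1 240.   40.5] J [-0.56  0.46  0.07  1.88 -0.04  0.81  1.15]
211 [] [109, 110, 110, 110, 108, 109, 109, 111, 111, 110, 109, 107, 108, 107, 109, 108, 108, 112, 112, 112, 110, 109, 111, 111, 109, 129, 145, 144, 145, 145, 144, 145, 146, 146, 145, 145, 146, 147, 146, 146, 147, 148, 149, 149, 149, 149, 146, 146, 147, 88, 15, 23, 27, 28, 27, 29, 28, 28, 25, 29]
```

```bash
python3 -m pendant '0 0 -0.3 0 1;0 0 -0.3 0 1;0 0 0 0 1'; python3 st.py; python3 - <<'E'
from h import *
d=cam('wrist','w5.png');p=ctrl.sense()['position']
w=d['image'];cv2.imwrite('pics/c5.png',w[130:420])
t=cam('top','top2.png')['image']
A=cv2.resize(w[180:420,120:440],(533,400),interpolation=cv2.INTER_CUBIC)
B=cv2.resize(t[133:233,165:232],(267,400),interpolation=cv2.INTER_CUBIC)
cv2.imwrite('pics/c5.png',np.hstack([A,B]))
for th in(0,.05,.1): print(th,[((w2px(d,tray(*q,th))-[120,180])*1.667).round() for q in[(-49,-40,32),(-4,-40,32),(-4,-40,70),(0,-115,70)]])
E
```

```text
time_s: 5.32
position: [501.3, 240.1, 47.0]
eef_rot: [-3.135, -0.008, -3.092]
contact_force: [0.3, -0.3, -0.0]
grip_width: 0.3
t 5.32 bin u,v,z [-31.1  -2.1  47. ] yaw [-179.6   -0.5 -177.2] F [ 0.3 -0.3 -0. ] w 0.3 pos [501.3 240.1  47. ] J [-0.56  0.45  0.07  1.88 -0.04  0.83  1.15]
0 [array([152.,  74.]), array([159., 191.]), array([136., 257.]), array([-110.,  267.])]
0.05 [array([153.,  67.]), array([159., 187.]), array([135., 247.]), array([-112.,  257.])]
0.1 [array([154.,  61.]), array([158., 183.]), array([135., 236.]), array([-113.,  246.])]
```

View pics/c5.png

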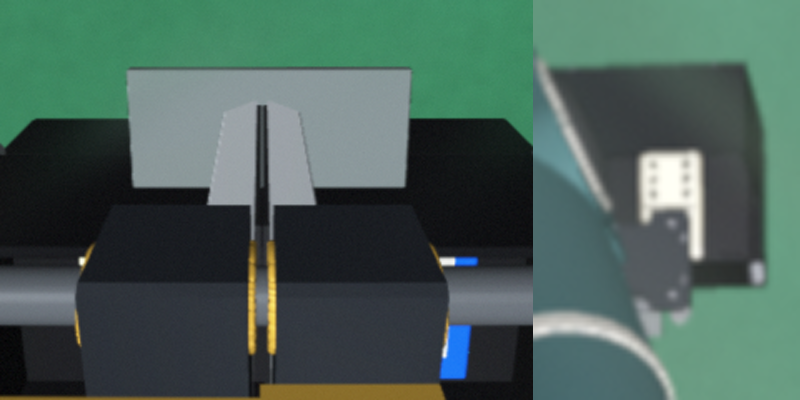

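```bash
python3 - <<'E'
from h import *
d=load('w5.png');s=ctrl.sense();p=s['position'];print(ctrl.tcp_to_grasp)
for du in(-37.5,-20,-12,-8,0):
    print(du,[(dz,int(w2px(d,[p[0]+du,p[1],p[2]+dz])[1]),round(float(w2px(d,[p[0]+du,p[1]+13,p[2]+dz])[0]-w2px(d,[p[0]+du,p[1]-13,p[2]+dz])[0]))) for dz in(0,20,30,40,50,60,80,97,110)])
E
```

```text
18.8
-37.5 [(0, 178, 40), (20, 184, 44), (30, 188, 46), (40, 192, 48), (50, 196, 51), (60, 201, 54), (80, 213, 61), (97, 226, 69), (110, 239, 76)]
-20 [(0, 204, 39), (20, 212, 43), (30, 217, 45), (40, 223, 47), (50, 229, 49), (60, 235, 52), (80, 251, 59), (97, 269, 66), (110, 285, 73)]
-12 [(0, 215, 39), (20, 225, 42), (30, 230, 44), (40, 236, 46), (50, 243, 49), (60, 250, 52), (80, 268, 58), (97, 287, 65), (110, 305, 72)]
-8 [(0, 221, 38), (20, 231, 42), (30, 236, 44), (40, 243, 46), (50, 250, 49), (60, 258, 51), (80, 276, 58), (97, 296, 65), (110, 314, 71)]
0 [(0, 232, 38), (20, 243, 41), (30, 249, 43), (40, 256, 46), (50, 263, 48), (60, 272, 51), (80, 292, 57), (97, 313, 64), (110, 333, 70)]
```

```bash
python3 -m pendant '0.7 0 0 0 1;0 0 0.2 0 1;0 0 0.1 0 1;0.1 0 0.15 0 1;0.1 0 0.15 0 1'; python3 st.py;python3 -m pendant '0.1 0 0.15 0 1;0.1 0 0.15 0 1;0.1 0 0.15 0 1'; python3 st.py;python3 -m pendant '0.1 0 0.15 0 1;0.1 0 0.15 0 1;0.1 0 0.15 0 1'; python3 st.py; python3 tilt.py|tail -1
```

```text
time_s: 5.83
position: [491.6, 239.4, 39.8]
eef_rot: [-3.135, -0.008, -3.093]
contact_force: [-1.0, -1.5, 14.6]
grip_width: 0.7
t 5.83 bin u,v,z [-40.8  -2.3  39.8] yaw [-179.6   -0.5 -177.2] F [-1.  -1.5 14.6] w 0.7 pos [491.6 239.4  39.8] J [-0.56  0.44  0.06  1.91 -0.03  0.8   1.14]
time_s: 6.08
position: [489.7, 239.4, 36.9]
eef_rot: [-3.136, -0.006, -3.093]
contact_force: [-3.3, -2.4, 14.9]
grip_width: 0.2
t 6.08 bin u,v,z [-42.8  -2.3  36.9] yaw [-179.7   -0.3 -177.2] F [-3.3 -2.4 14.9] w 0.2 pos [489.7 239.4  36.9] J [-0.56  0.44  0.06  1.92 -0.03  0.79  1.14]
time_s: 6.33
position: [487.9, 239.3, 34.2]
eef_rot: [-3.137, -0.003, -3.094]
contact_force: [-2.9, -2.8, 14.6]
grip_width: 0.4
t 6.33 bin u,v,z [-44.5  -2.3  34.2] yaw [-179.7   -0.2 -177.3] F [-2.9 -2.8 14.6] w 0.4 pos [487.9 239.3  34.2] J [-0.57  0.44  0.06  1.92 -0.03  0.78  1.13]
211 [] [108, 107, 106, 107, 108, 110, 108, 108, 108, 109, 108, 107, 107, 109, 110, 109, 107, 110, 108, 107, 109, 108, 111, 108, 110, 112, 112, 110, 112, 111, 95, 149, 148, 152, 149, 152, 150, 154, 152, 151, 152, 150, 151, 151, 150, 151, 152, 149, 148, 151, 150, 49, 27, 28, 26, 31, 26, 29, 27, 28]
```

```bash
python3 -m pendant '0.1 0 0.25 0 1;0.1 0 0.25 0 1;0.1 0 0.25 0 1;0.1 0 0.25 0 1'; python3 st.py;python3 -m pendant '0.1 0 0.25 0 1;0.1 0 0.25 0 1;0 0 0.25 0 1'; python3 st.py; python3 tilt.py
```

```text
time_s: 6.72
position: [483.8, 239.1, 26.0]
eef_rot: [-3.137, -0.002, -3.094]
contact_force: [-3.2, -2.2, 11.9]
grip_width: -0.0
t 6.72 bin u,v,z [-48.6  -2.2  26. ] yaw [-1.797e+02 -1.000e-01 -1.773e+02] F [-3.2 -2.2 11.9] w -0.0 pos [483.8 239.1  26. ] J [-0.57  0.45  0.06  1.94 -0.03  0.76  1.13]
time_s: 6.97
position: [482.2, 239.1, 19.6]
eef_rot: [-3.138, -0.001, -3.094]
contact_force: [-9.8, -4.7, 39.1]
grip_width: 0.2
t 6.97 bin u,v,z [-50.3  -2.2  19.6] yaw [-1.798e+02 -1.000e-01 -1.773e+02] F [-9.8 -4.7 39.1] w 0.2 pos [482.2 239.1  19.6] J [-0.57  0.46  0.06  1.95 -0.04  0.74  1.13]
0 [array([203., 278.]), array([209., 353.]), array([192., 412.]), array([192., 419.])]
0.1 [array([205., 269.]), array([208., 347.]), array([191., 398.]), array([191., 406.])]
0.2 [array([207., 260.]), array([208., 341.]), array([191., 383.]), array([191., 392.])]
0.3 [array([209., 253.]), array([209., 335.]), array([191., 367.]), array([191., 376.])]
0.4 [array([210., 246.]), array([209., 329.]), array([191., 350.]), array([191., 359.])]
0.5 [array([212., 241.]), array([209., 323.]), array([192., 333.]), array([191., 343.])]
0.55 [array([213., 239.]), array([209., 320.]), array([192., 324.]), array([192., 334.])]
206 [] [110, 108, 106, 106, 106, 104, 105, 105, 103, 105, 104, 106, 107, 106, 107, 103, 106, 108, 107, 108, 106, 105, 105, 105, 105, 104, 105, 108, 110, 108, 113, 145, 146, 147, 147, 147, 148, 147, 149, 149, 149, 151, 152, 152, 152, 151, 153, 152, 153, 153, 154, 50, 27, 24, 26, 24, 27, 25, 29, 27]
```

```bash
python3 -m pendant '0 0 0.1 0 1;0 0 -0.5 0 1;0 0 -2.5 0 1;0 0 -2.5 0 -0.3;0 0 -2.5 0 -0.3;0 0 -2 0 -0.3;-2 -1.8 0 0 -0.3;-2 -1.8 0 0 -0.3;-2 -1.8 0 0 -0.3;0 0 0 0 -0.3;0 0 0 0 -0.3'; python3 st.py;  python3 - <<'E'
from h import *
d=cam('wrist','w6.png');p=ctrl.sense()['position']
t=cam('top','top3.png')['image']
A=cv2.resize(d['image'],(560,420))
B=cv2.resize(t[133:233,165:222],(239,420),interpolation=cv2.INTER_CUBIC)
cv2.imwrite('pics/c6.png',np.hstack([A,B]))
for th in(.5,.55): print(th,[w2px(d,tray(*q,th)).round() for q in[(0,-78,20),(84,-78,20),(84,-36,20),(0,-36,20),(-4,-115,70),(-4,0,70)]])
E
```

```text
time_s: 7.93
position: [546.2, 187.2, 124.0]
eef_rot: [-3.138, -0.001, -3.091]
contact_force: [-0.4, 0.6, 0.3]
grip_width: 50.3
t 7.93 bin u,v,z [ 11.  -57.3 124. ] yaw [-1.798e+02 -1.000e-01 -1.771e+02] F [-0.4  0.6  0.3] w 50.3 pos [546.2 187.2 124. ] J [-0.47  0.38  0.1   1.78 -0.04  0.99  1.27]
0.5 [array([253., 185.]), array([251., 290.]), array([306., 290.]), array([304., 185.]), array([194., 159.]), array([362., 159.])]
0.55 [array([253., 184.]), array([251., 289.]), array([306., 289.]), array([304., 184.]), array([194., 155.]), array([361., 155.])]
```

View pics/c6.png

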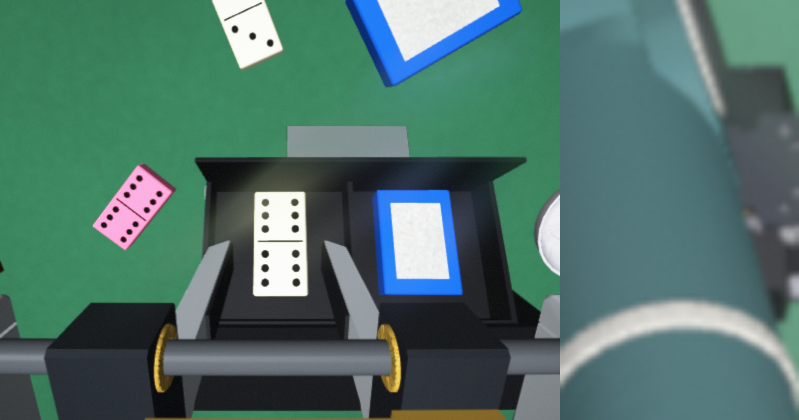

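View c6 shows the tray fully open. The domino spans cols 254–307 and rows 192–296, and the fingers straddle it with tips at (228,241) and (326,241). The fingertips sit about 38–40 mm above the reported TCP, which the tab contact also showed, so I allow for that. I now descend in stages.

```bash
python3 -m pendant '-0.5 0.2 2 0 -0.3;0 0 2 0 -0.3;0 0 1.5 0 -0.3;0 0 1 0 -0.3;0 0 0 0 -0.3'; python3 st.py; python3 -m pendant '0 0 0.5 0 -0.3;0 0 0.4 0 -0.3;0 0 0 0 -0.3'; python3 st.py
```

```text
time_s: 8.45
position: [547.9, 193.8, 57.0]
eef_rot: [-3.139, -0.001, -3.086]
contact_force: [-0.7, -0.1, 0.4]
grip_width: 61.3
t 8.45 bin u,v,z [ 13.  -50.7  57. ] yaw [-1.799e+02 -1.000e-01 -1.768e+02] F [-0.7 -0.1  0.4] w 61.3 pos [547.9 193.8  57. ] J [-0.47  0.47  0.09  1.82 -0.05  0.86  1.28]
time_s: 8.7
position: [547.4, 195.2, 48.3]
eef_rot: [-3.14, -0.001, -3.084]
contact_force: [-0.2, -0.7, -0.3]
grip_width: 61.0
t 8.7 bin u,v,z [ 12.6 -49.3  48.3] yaw [-179.9   -0.  -176.7] F [-0.2 -0.7 -0.3] w 61.0 pos [547.4 195.2  48.3] J [-0.47  0.48  0.09  1.83 -0.05  0.84  1.28]
```

```bash
python3 - <<'E'
from h import *
d=cam('wrist','w7.png');p=ctrl.sense()['position']
cv2.imwrite('pics/c7.png',cv2.resize(d['image'][150:420,100:460],(800,600),interpolation=cv2.INTER_CUBIC))
E
```

```text
(no output)
```

View pics/c7.png

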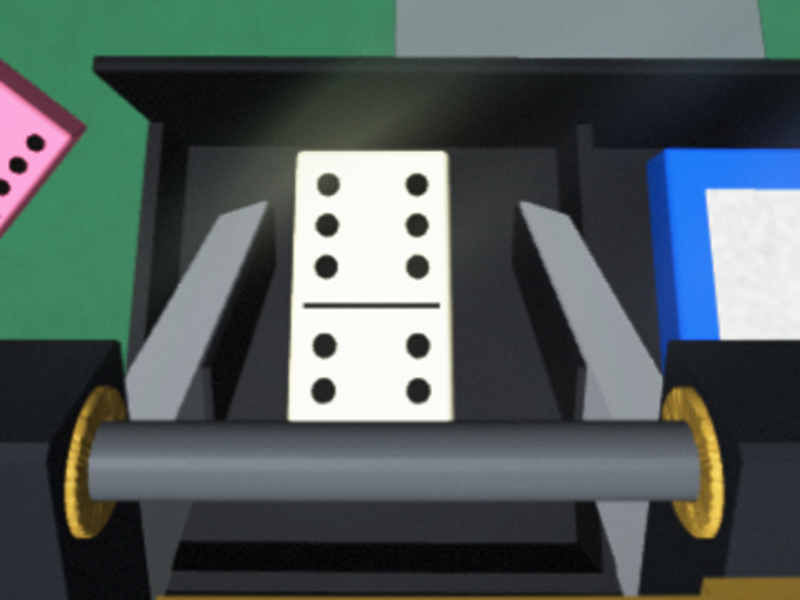

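c7 (800x600) shows the domino between the fingers: domino centre at col ~372 and finger midpoint at col ~394, so the tool is about 5 mm too far to +y. I correct that and go lower.

```bash
python3 -m pendant '-0.2 -0.4 0 0.4 -0.3;-0.2 -0.2 0.3 0 -0.3;0 0 0.3 0 -0.3;0 0 0.2 0 -0.3;0 0 0.1 0 -0.3;0 0 0 0 -0.3'; python3 st.py
```

```text
time_s: 9.25
position: [553.8, 188.7, 40.6]
eef_rot: [-3.141, 0.003, -3.093]
contact_force: [0.7, 0.4, -0.4]
grip_width: 61.2
t 9.25 bin u,v,z [ 18.7 -56.1  40.6] yaw [-180.     0.2 -177.2] F [ 0.7  0.4 -0.4] w 61.2 pos [553.8 188.7  40.6] J [-0.45  0.49  0.09  1.82 -0.06  0.83  1.29]
```

```bash
python3 -m pendant '0.2 0.1 0.2 0 -0.3;0 0 0.2 0 -0.3;0 0 0 0 -0.3'; python3 st.py; python3 -m pendant '0 0 0.1 0 0.3;0 0 0 0 0.3;0 0 0 0 0.3;0 0 0 0 0.3;0 0 0 0 0.3;0 0 0 0 0.3' 20; python3 st.py
```

```text
time_s: 9.5
position: [551.4, 189.8, 36.2]
eef_rot: [-3.141, 0.003, -3.093]
contact_force: [0.1, 1.0, -0.6]
grip_width: 61.2
t 9.5 bin u,v,z [ 16.4 -54.9  36.2] yaw [-1.800e+02  1.000e-01 -1.772e+02] F [ 0.1  1.  -0.6] w 61.2 pos [551.4 189.8  36.2] J [-0.46  0.5   0.09  1.83 -0.06  0.82  1.28]
time_s: 10.0
position: [551.2, 190.0, 35.1]
eef_rot: [-3.141, 0.002, -3.092]
contact_force: [-0.4, 0.0, -1.2]
grip_width: 41.6
t 10.0 bin u,v,z [ 16.2 -54.7  35.1] yaw [-1.800e+02  1.000e-01 -1.772e+02] F [-0.4  0.  -1.2] w 41.6 pos [551.2 190.   35.1] J [-0.46  0.5   0.09  1.83 -0.06  0.81  1.28]
```

```bash
python3 -m pendant '0.3 0 -0.5 0 0.3;0.5 0 -1 0 0.3;0.5 0 -1 0 0.3;0.5 0 -1 0 0.3;0.5 0 -1 0 0.3;0.5 0 -1 0 0.3;0.5 0 -1 0 0.3;0.3 0 -1.5 0 0.3;0 0 0 0 0.3'; python3 st.py
```

```text
time_s: 10.75
position: [510.9, 188.3, 125.0]
eef_rot: [3.141, 0.004, -3.092]
contact_force: [-0.1, -0.3, 0.2]
grip_width: 41.6
t 10.75 bin u,v,z [-24.2 -54.4 125. ] yaw [ 180.     0.3 -177.2] F [-0.1 -0.3  0.2] w 41.6 pos [510.9 188.3 125. ] J [-0.49  0.32  0.1   1.86 -0.04  0.96  1.24]
```

```bash
python3 -m pendant '0 0 0 -5.5 0.3;0 0 0 -5.4 0.3;0.1 -2 0 0 0.3;0.1 -3.2 0 0 0.3;0.1 -3.2 0 0 0.3;0.1 -3.2 0 0 0.3;0.1 -3.2 0 0 0.3;0.1 -3.2 0 0 0.3;0.1 -3.2 0 0 0.3;0.1 -3.2 0 0 0.3;0.1 -3.2 0 0 0.3;0.1 -3.2 0 0 0.3;0.1 -3.2 0 0 0.3;0.1 -3.2 0 0 0.3;0.1 -3.2 0 0 0.3;0 0 0 0 0.3'
cat > sb.py <<'E'
from h import *
s=ctrl.sense();p=s['position'];dx,dy=p[0]-629.9,p[1]+298.8
print('bay x,y,z',np.round([dx*.9716+dy*.2368,-dx*.2368+dy*.9716,p[2]],1),'yaw',np.degrees(s['eef_rot']).round(1),'F',s['contact_force'].round(1),'w',round(s['grip_width'],1),'t',round(s['time_s'],2),'J',s['joints'].round(2))
E
python3 sb.py
```

```text
time_s: 12.08
position: [599.6, -221.4, 126.0]
eef_rot: [3.141, 0.008, -2.883]
contact_force: [-0.6, -0.5, -0.5]
grip_width: 41.5
bay x,y,z [-11.2  82.4 126. ] yaw [ 180.     0.5 -165.2] F [-0.6 -0.5 -0.5] w 41.5 t 12.08 J [ 0.14  0.48  0.22  1.63 -0.13  1.04  2.24]
```

```bash
python3 -m pendant '0.3 -2.5 0 1.1 0.3;0.3 -2.7 0 0 0.3;0.3 -2.4 0 0 0.3;0 -0.4 1 0 0.3;0 0 1.5 0 0.3;0 0 1.5 0 0.3;0 0 0 0 0.3'; python3 sb.py; python3 - <<'E'
from h import *
d=cam('wrist','w8.png')
R=lambda x,y,z:np.array([629.9+.9716*x-.2368*y,-298.8+.2368*x+.9716*y,z])
for q in[(-65,60,26),(-65,-60,26),(65,-60,26),(-59,-54,6),(-59,54,6)]: print(q,w2px(d,R(*q)).round())
cv2.imwrite('pics/c8.png',d['image'])
E
```

```text
time_s: 12.67
position: [609.3, -307.2, 82.8]
eef_rot: [3.141, 0.007, -2.907]
contact_force: [0.1, 0.9, -0.9]
grip_width: 41.4
bay x,y,z [-22.   -3.3  82.8] yaw [ 180.     0.4 -166.6] F [ 0.1  0.9 -0.9] w 41.4 t 12.67 J [ 0.26  0.6   0.23  1.54 -0.16  1.01  2.35]
(-65, 60, 26) [356. 157.]
(-65, -60, 26) [207. 158.]
(65, -60, 26) [216. 300.]
(-59, -54, 6) [219. 161.]
(-59, 54, 6) [343. 161.]
```

View pics/c8.png

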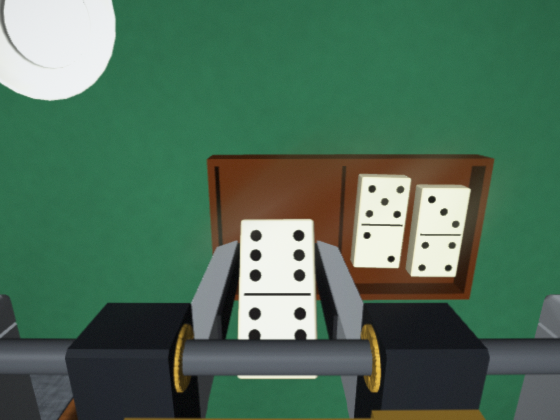

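c8 shows the box where predicted (corner at (208,157)), the empty bay on the left, and the domino held tilted over it. I lower to just above the floor, then switch to a light grip so the domino pivots flat on contact.

```bash
python3 -m pendant '0 0.2 1.5 0 0.3;0 0.1 2 0 0.3;0 0 2 0 0.3;0 0 1 0 0.3;0 0 0.5 0 0.3;0 0 0 0 0.3'; python3 sb.py; python3 -m pendant '0 0 0.3 0 0.3;0 0 0.3 0 0.3;0 0 0 0 0.3' 6; python3 sb.py
```

```text
time_s: 13.22
position: [612.9, -303.2, 17.8]
eef_rot: [-3.138, 0.013, -2.905]
contact_force: [-1.2, -0.1, -0.1]
grip_width: 41.8
bay x,y,z [-17.6  -0.3  17.8] yaw [-179.8    0.8 -166.5] F [-1.2 -0.1 -0.1] w 41.8 t 13.22 J [ 0.27  0.68  0.21  1.58 -0.18  0.89  2.36]
time_s: 13.47
position: [614.4, -303.6, 14.2]
eef_rot: [-3.136, 0.016, -2.905]
contact_force: [0.5, -0.7, -0.4]
grip_width: 42.1
bay x,y,z [-16.2  -1.   14.2] yaw [-179.7    0.9 -166.4] F [ 0.5 -0.7 -0.4] w 42.1 t 13.47 J [ 0.27  0.68  0.21  1.58 -0.18  0.88  2.36]
```

```bash
python3 -m pendant '0.1 0 0.5 0 0.3;0.1 0 0.5 0 0.3;0 0 0.5 0 0.3;0 0 0 0 0.3'; python3 sb.py; python3 -m pendant '0 0 0.3 0 0.3;0 0 0.3 0 0.3;0 0 0.3 0 0.3'; python3 sb.py
```

```text
time_s: 13.8
position: [613.4, -304.7, -0.6]
eef_rot: [-3.135, 0.018, -2.905]
contact_force: [-0.6, 0.1, -0.8]
grip_width: 41.7
bay x,y,z [-17.5  -1.8  -0.6] yaw [-179.6    1.  -166.4] F [-0.6  0.1 -0.8] w 41.7 t 13.8 J [ 0.27  0.7   0.21  1.59 -0.19  0.85  2.36]
time_s: 14.05
position: [613.7, -304.9, -10.1]
eef_rot: [-3.135, 0.018, -2.905]
contact_force: [1.0, 0.4, -0.7]
grip_width: 41.9
bay x,y,z [-17.2  -2.1 -10.1] yaw [-179.6    1.  -166.4] F [ 1.   0.4 -0.7] w 41.9 t 14.05 J [ 0.28  0.71  0.21  1.59 -0.19  0.84  2.37]
```

Next I press in small steps while watching the force.

```bash
for i in 1 2 3; do :; done; python3 -m pendant '0 0 0.2 0 0.3;0 0 0.2 0 0.3' 5; python3 sb.py; python3 -m pendant '0 0 0.2 0 0.3;0 0 0.2 0 0.3'; python3 sb.py; python3 -m pendant '0 0 0.2 0 0.3;0 0 0.15 0 0.3'; python3 sb.py
```

```text
time_s: 14.22
position: [613.7, -304.9, -14.9]
eef_rot: [-3.135, 0.018, -2.905]
contact_force: [2.4, 0.0, 3.7]
grip_width: 42.1
bay x,y,z [-17.2  -2.  -14.9] yaw [-179.6    1.  -166.4] F [2.4 0.  3.7] w 42.1 t 14.22 J [ 0.28  0.72  0.2   1.59 -0.19  0.83  2.37]
time_s: 14.38
position: [615.4, -304.6, -18.4]
eef_rot: [-3.134, 0.02, -2.905]
contact_force: [2.4, 1.9, 4.2]
grip_width: 42.0
bay x,y,z [-15.5  -2.2 -18.4] yaw [-179.6    1.2 -166.4] F [2.4 1.9 4.2] w 42.0 t 14.38 J [ 0.28  0.72  0.2   1.59 -0.19  0.82  2.37]
time_s: 14.55
position: [616.6, -304.4, -21.6]
eef_rot: [-3.133, 0.022, -2.904]
contact_force: [1.7, -0.4, 2.6]
grip_width: 42.1
bay x,y,z [-14.2  -2.3 -21.6] yaw [-179.5    1.3 -166.4] F [ 1.7 -0.4  2.6] w 42.1 t 14.55 J [ 0.28  0.73  0.2   1.59 -0.19  0.82  2.37]
```

```bash
python3 -m pendant '0 0 0.2 0 0.3;0 0 0.1 0 0.3' 4; python3 sb.py; python3 -m pendant '0 0 0.15 0 0.3;0 0 0.1 0 0.3'; python3 sb.py; python3 -m pendant '0 0 0.15 0 0.3;0 0 0.1 0 0.3'; python3 sb.py;  python3 - <<'E'
from h import *
d=cam('wrist','w9.png')
cv2.imwrite('pics/c9.png',cv2.resize(d['image'][140:420,140:513],(800,600),interpolation=cv2.INTER_CUBIC))
E
```

```text
time_s: 14.72
position: [616.4, -304.4, -25.2]
eef_rot: [-3.133, 0.021, -2.904]
contact_force: [0.3, 0.0, -0.1]
grip_width: 42.1
bay x,y,z [-14.5  -2.3 -25.2] yaw [-179.5    1.2 -166.4] F [ 0.3  0.  -0.1] w 42.1 t 14.72 J [ 0.28  0.73  0.2   1.59 -0.19  0.81  2.37]
time_s: 14.88
position: [616.0, -304.6, -27.9]
eef_rot: [-3.133, 0.021, -2.904]
contact_force: [-0.0, 2.3, 5.9]
grip_width: 42.3
bay x,y,z [-14.9  -2.4 -27.9] yaw [-179.5    1.2 -166.4] F [-0.   2.3  5.9] w 42.3 t 14.88 J [ 0.28  0.74  0.2   1.59 -0.19  0.81  2.37]
time_s: 15.05
position: [616.0, -304.7, -30.3]
eef_rot: [-3.134, 0.021, -2.904]
contact_force: [-0.1, 1.7, 6.5]
grip_width: 42.0
bay x,y,z [-14.9  -2.4 -30.3] yaw [-179.5    1.2 -166.4] F [-0.1  1.7  6.5] w 42.0 t 15.05 J [ 0.28  0.74  0.2   1.6  -0.2   0.81  2.37]
```

View pics/c9.png

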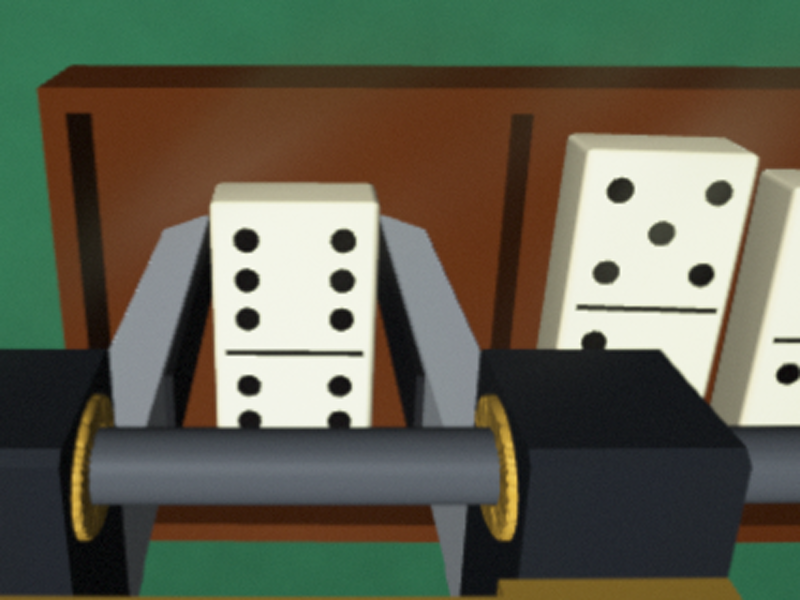

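c9 shows the domino lying in the bay, with its front face drawn like its neighbour's and the same width (about 166 px against 169). The force is a steady 6 N of slip, so it is flat on the floor. I release slowly and retreat upwards.

```bash
python3 -m pendant '0 0 0 0 0;0 0 0 0 -0.2;0 0 0 0 -0.3;0 0 0 0 -0.3;0 0 0 0 -0.3'; python3 sb.py; python3 -m pendant '0 0 -0.5 0 -0.3;0 0 -1 0 -0.3;0 0 -2 0 -0.3;0 0 -3 0 -0.3;0 0 -3 0 -0.3;0 0 -3 0 -0.3;0 0 -3 0 -0.3;0 0 0 0 -0.3'; python3 sb.py; python3 - <<'E'
from h import *
d=cam('wrist','w10.png')
cv2.imwrite('pics/c10.png',d['image'])
i=d['image'].astype(int);m=((i.min(2)>150)).astype(np.uint8)
n,l,st,ce=cv2.connectedComponentsWithStats(m)
for k in range(1,n):
    if st[k,4]>800: 
        r=cv2.minAreaRect(np.argwhere(l==k)[:,::-1].astype(np.float32)); b=cv2.boxPoints(r)
        print(st[k],np.round(b,1).tolist(),[px2w(d,*q,22)[:2].round(0).tolist() for q in b])
E
```

```text
time_s: 15.52
position: [614.3, -305.0, -31.5]
eef_rot: [-3.135, 0.018, -2.905]
contact_force: [0.2, 0.1, -0.0]
grip_width: 60.8
bay x,y,z [-16.6  -2.4 -31.5] yaw [-179.6    1.  -166.5] F [ 0.2  0.1 -0. ] w 60.8 t 15.52 J [ 0.28  0.74  0.2   1.6  -0.19  0.81  2.37]
time_s: 16.18
position: [609.6, -304.6, 134.1]
eef_rot: [-3.136, 0.016, -2.906]
contact_force: [0.8, -0.4, -0.2]
grip_width: 61.1
bay x,y,z [-21.1  -0.8 134.1] yaw [-179.7    0.9 -166.5] F [ 0.8 -0.4 -0.2] w 61.1 t 16.18 J [ 0.25  0.54  0.24  1.51 -0.15  1.09  2.34]
[    6     0   133    99 10673] [[6.0, 98.0], [6.0, 0.0], [138.0, 0.0], [138.0, 98.0]] [[581.0, -572.0], [499.0, -573.0], [473.0, -461.0], [553.0, -451.0]]
[ 341  164   49   80 2972] [[340.6000061035156, 242.89999389648438], [348.0, 161.3000030517578], [389.6000061035156, 165.10000610351562], [382.20001220703125, 246.6999969482422]] [[648.0, -228.0], [564.0, -246.0], [558.0, -205.0], [642.0, -185.0]]
[ 391  173   50   79 2876] [[390.20001220703125, 250.8000030517578], [399.79998779296875, 169.60000610351562], [440.8999938964844, 174.5], [431.29998779296875, 255.60000610351562]] [[644.0, -175.0], [560.0, -194.0], [555.0, -154.0], [640.0, -131.0]]
[ 256  178   41   77 2664] [[256.0, 178.0], [296.0, 178.0], [296.0, 254.0], [256.0, 254.0]] [[601.0, -329.0], [592.0, -291.0], [671.0, -270.0], [681.0, -311.0]]
```

The domino measured at z=22 is 82 x 39 mm at about 14° yaw and centre (636,-300), so it lies flat inside the bay and parallel to its neighbours. Next I shut the bin.

```bash
python3 -m pendant '0 0 0 5.3 1;0 0 0 5.2 1;0.8 3.3 0 0 1;0.8 3.3 0 0 1;0.8 3.3 0 0 1;0.8 3.3 0 0 1;0.8 3.3 0 0 1;0.8 3.3 0 0 1;0.8 3.3 0 0 1;0.8 3.3 0 0 1;0.8 3.3 0 0 1;0.8 3.3 0 0 1;0.8 3.3 0 0 1;0.8 3.3 0 0 1;0.8 3.3 0 0 1;0.8 3.3 0 0 1;0.8 3.3 0 0 1;0 0 0 0 1' 20; python3 st.py
```

```text
time_s: 17.73
position: [452.5, 204.9, 124.4]
eef_rot: [-3.138, 0.008, -3.103]
contact_force: [-0.2, 0.3, -0.6]
grip_width: 0.5
t 17.73 bin u,v,z [-81.7 -34.8 124.4] yaw [-179.8    0.5 -177.8] F [-0.2  0.3 -0.6] w 0.5 pos [452.5 204.9 124.4] J [-0.56  0.23  0.08  1.98 -0.01  0.93  1.13]
```

```bash
python3 -m pendant '0 1.8 2 -0.5 1;0 1.6 2 0 1;0 0 2 0 1;0 0 0.8 0 1;0 0 0 0 1'; python3 st.py; python3 -m pendant '-1 0 0 0 1;-1 0 0 0 1;-0.5 0 0 0 1;-0.4 0 0 0 1'; python3 st.py
```

```text
time_s: 18.15
position: [449.6, 242.5, 54.0]
eef_rot: [-3.138, 0.009, -3.088]
contact_force: [0.4, 0.5, 0.8]
grip_width: 0.4
t 18.15 bin u,v,z [-82.7   2.9  54. ] yaw [-179.8    0.5 -176.9] F [0.4 0.5 0.8] w 0.4 pos [449.6 242.5  54. ] J [-0.6   0.36  0.05  2.   -0.02  0.78  1.08]
time_s: 18.48
position: [481.9, 242.8, 56.6]
eef_rot: [-3.139, 0.01, -3.09]
contact_force: [-0.9, -0.1, -0.3]
grip_width: 0.2
t 18.48 bin u,v,z [-50.3   1.6  56.6] yaw [-179.8    0.6 -177.1] F [-0.9 -0.1 -0.3] w 0.2 pos [481.9 242.8  56.6] J [-0.58  0.4   0.06  1.93 -0.02  0.81  1.11]
```

```bash
python3 -m pendant '-0.4 0 0.1 0 1;-0.4 0 0 0 1;-0.4 0 0 0 1;-0.4 0 0 0 1'; python3 st.py; python3 -m pendant '-0.4 0 0.1 0 1;-0.4 0 0 0 1;-0.4 0 0 0 1;-0.3 0 0 0 1'; python3 st.py;  python3 -m pendant '-0.4 0 0 0 1;-0.3 0 0 0 1'; python3 st.py
```

```text
time_s: 18.82
position: [499.0, 243.3, 57.4]
eef_rot: [-3.139, 0.008, -3.092]
contact_force: [-3.8, -0.8, 3.0]
grip_width: 0.4
t 18.82 bin u,v,z [-33.2   1.2  57.4] yaw [-179.9    0.5 -177.1] F [-3.8 -0.8  3. ] w 0.4 pos [499.  243.3  57.4] J [-0.56  0.42  0.06  1.89 -0.03  0.83  1.13]
time_s: 19.15
position: [515.6, 244.1, 57.2]
eef_rot: [-3.14, 0.008, -3.092]
contact_force: [-3.1, -0.4, 1.9]
grip_width: 0.6
t 19.15 bin u,v,z [-16.7   1.1  57.2] yaw [-179.9    0.4 -177.2] F [-3.1 -0.4  1.9] w 0.6 pos [515.6 244.1  57.2] J [-0.55  0.44  0.06  1.85 -0.03  0.84  1.15]
time_s: 19.32
position: [521.1, 244.3, 57.1]
eef_rot: [-3.139, 0.003, -3.092]
contact_force: [-35.5, -5.0, 32.0]
grip_width: 0.6
t 19.32 bin u,v,z [-11.2   1.1  57.1] yaw [-179.8    0.2 -177.1] F [-35.5  -5.   32. ] w 0.6 pos [521.1 244.3  57.1] J [-0.54  0.45  0.06  1.84 -0.03  0.85  1.15]
```

```bash
python3 -m pendant '0.5 0 0 0 1;1.5 0 0 0 1;2 0 -1 0 1;2 0 -3 0 1;1 0 -3 0 1;1 0 -3 0 1;1 3 -1 0 1;1 3.5 0 0 1;1 3.5 0 0 1;1 3.5 0 0 1;1 3.5 0 0 1;1 3.5 0 0 1;1 3.5 0 0 1;1 3.5 0 0 1;0 0 0 0 1'; python3 st.py; python3 - <<'E'
from h import *
t=cam('top','top5.png');i=t['image']
A=cv2.resize(i[133:233,120:240],(480,400),interpolation=cv2.INTER_CUBIC)
B=cv2.resize(i[143:223,300:390],(320,284),interpolation=cv2.INTER_CUBIC)
P=np.zeros((400,320,3),np.uint8);P[:284]=B
C=np.zeros((600,800,3),np.uint8);C[:400]=np.hstack([A,P]);C[400:600,:267]=cv2.resize(i,(267,200))
cv2.imwrite('pics/c11.png',C)
for th in(0,.05,.1): print(th,[((w2px(t,tray(*q,th))-[120,133])*4+1.5).round(0) for q in[(-49,50,32),(-49,-50,32),(0,-115,70),(84,-57,20)]])
a=cv2.absdiff(i,cv2.imread('pics/top0.png')).max(2)
n,l,s,c=cv2.connectedComponentsWithStats((a>40).astype(np.uint8))
print([s[k].tolist() for k in range(1,n) if s[k,4]>8])
E
```

```text
time_s: 20.57
position: [348.0, 522.8, 172.9]
eef_rot: [3.138, 0.012, -3.103]
contact_force: [-0.7, 0.7, 0.2]
grip_width: 0.6
t 20.57 bin u,v,z [-170.   288.   172.9] yaw [ 179.8    0.7 -177.8] F [-0.7  0.7  0.2] w 0.6 pos [348.  522.8 172.9] J [-0.98  0.41 -0.08  1.61  0.05  1.12  0.54]
0 [array([169., 338.]), array([307., 334.]), array([392., 252.]), array([320., 161.])]
0.05 [array([169., 341.]), array([308., 337.]), array([392., 257.]), array([319., 161.])]
0.1 [array([170., 343.]), array([308., 340.]), array([392., 262.]), array([318., 161.])]
[[352, 161, 22, 31, 463], [192, 170, 16, 28, 431], [0, 201, 252, 219, 10302], [0, 278, 89, 142, 3075], [50, 332, 18, 19, 80], [245, 360, 28, 20, 159], [250, 372, 24, 48, 254], [283, 375, 6, 4, 17], [91, 379, 82, 41, 231], [278, 380, 28, 22, 200]]
```

View pics/c11.png

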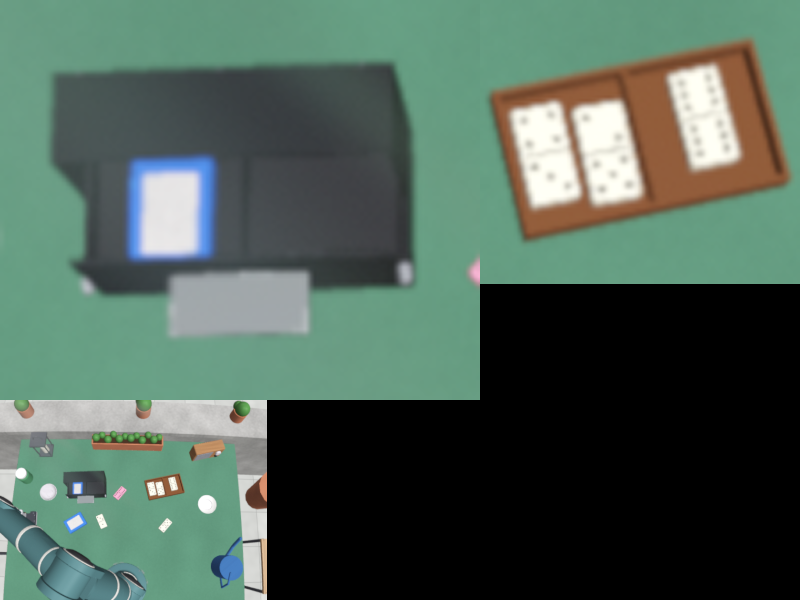

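c11 shows the tray shut with the packet in its left compartment, and the double six in the right bay, pips up and parallel to the others. The difference image shows changes only at the domino's old and new places and at the arm. I make one subpixel check on the tab, then hand in.

```bash
python3 - <<'E'
from h import *
from bench import finish_job
a=cv2.imread('pics/top0.png',0).astype(np.float32);b=cv2.imread('pics/top5.png',0).astype(np.float32)
for n,(y0,y1,x0,x1) in dict(tab=(196,222,156,204),roof=(140,160,128,226),packet=(166,202,144,178),inbox=(165,208,300,348)).items():
    w=cv2.createHanningWindow((x1-x0,y1-y0),cv2.CV_32F);print(n,cv2.phaseCorrelate(a[y0:y1,x0:x1],b[y0:y1,x0:x1],w))
print(ctrl.sense()['time_s'],finish_job())
E
```

```text
tab ((-0.04680004743414656, 0.4669395873737745), 0.968358392332807)
roof ((0.07005885356561237, 0.18334728971123582), 0.9531570687294006)
packet ((0.17284592292928735, 0.5588057264813742), 0.8449293849644838)
inbox ((-0.037607744648632035, 0.4880765921797945), 0.9797474172380235)
the job is handed in; nothing more can be done
20.6167 None
```

The job is handed in after about 20.6 s on the robot's clock. I tipped the bin fully open by its tab, laid the double six in the empty bay with a light grip so it pivoted flat on the floor, and pushed the bin shut to its stop.

**Last checks**
- **Domino:** it lies flat and pips up in the bay, at about 14° yaw against 12–14° for its neighbours.
- **Bin and bystanders:** the packet is in the bin. The before-and-after top pictures differ only at the domino's old and new places and at the arm.
- **Tray shut:** in the final picture the tab sits where it was at the start. It shifted about 0.47 px, but the fixed box area shifted about 0.49 px too, so I read that as picture drift. The fixed roof shifted only 0.18 px, so a tray tilt of up to about 0.05 rad can't be ruled out from the picture. The wall did meet its stop at about 35 N in the push direction.

**What disagreed**
- **Finger length:** the real fingertips ended about 38–40 mm short of the reported TCP. My first press on the tab therefore missed, and I measured and allowed for the difference from then on.
- **Tab force:** the first contact on the tab briefly reached about 46 N upwards (about 52 N in all). I took it to be the fingertips on the tab rather than the gripper's body. The press at the stop was about 39 N.
- **Shutting force:** at the stop the wrist force was about 48 N in all, again with the fingertips.

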